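Start and seat the gearbox filler plug

ROBOT

A 7-joint arm with a two-finger parallel gripper is mounted at the origin on the work surface. World frame = base frame: x ahead of the robot, y to its left, z up, the work surface at z = 0. Lengths are in m, angles in rad, forces in N, time in s.
With the tool pointing down it reaches from about 0.425 to 0.875 m from the base axis. Payload 4.7 kg.
Tool frame: the origin (TCP) lies at the very end of the fingers, on their centre line; the grasp point (between the pads) lies behind it (ctrl.tcp_to_grasp is the y of the grasp point in the tool frame, in m); y points along the fingers, x is the direction in which the jaws open and shut, and the axes are right-handed (so a half turn about y gives the same grasp; the last joint's range is limited). The gripper opens to 87 mm and grips with 3 to 60 N. Pads are 19 mm wide; open, the fingers measure 117 mm over their backs; the gripper's body (75 mm by 190 mm) begins 51 mm behind the grasp point.
Start: joints at [-1.193, 0.321, -0.07, 1.45, 0.023, 1.371, -0.057], TCP at [0.231, 0.607, 0.223] pointing down, gripper open.
Joint ranges: [-2.86, 2.86], [-0.3, 2.09], [-1.38, 1.24], [0.06, 2.45], [-1.56, 4.7], [0.09, 2.05], [-2.69, 2.69]. Speed limits (rad/s): [2.57, 2.57, 3.14, 3.14, 3.14, 3.14, 3.14].

INTERFACE

Orientations are given as a rotation vector (axis times angle).
In Python, from bench import ctrl, get_image, workorder gives the robot as it stands.
- The arm moves only by the tool drive_tool, never from a script. Its argument "increments" is text: rows parted by semicolons, each of 5 numbers parted by spaces: the shift along the tool's x, y, z in mm, then the turn about the tool's y in degrees, then the closure in counts, from 0 (fully open) to 255 (shut). In form: tx ty tz yaw fingers; .... A call has 1 to 20 rows; each row shifts and turns the commanded pose from where the row before left it, along the tool's axes as they then stand; what a row does not reach is not made up. A row lasts 1/8 s, in which the tool goes at most 62.5 mm and 10.7 degrees, less where a joint would pass 70% of its speed; a pose out of reach is approached as far as the arm can. A call is refused whole if a number of a shift passes 62.5 or a number of a turn 10.7, either way. A call with a gripper value outside its range is refused whole. The fingers move at their own pace and stop on an object; "squeeze" is the grip in N (left out, the last holds). Time passes only in rows, so rows that do not move let the fingers close. It gives the time, the measured TCP pose, the force and the opening at its end, in the units of the state.
- ctrl.get_state(): the state, without advancing time (a new reading comes with each control period).
- get_image(name): name is "scene" or "top" or "wrist"; returns a dict with "img" (480x640x3 uint8, red, green, blue), "mtx" (3x3 intrinsics, pixels), "camera_from_world" (4x4, takes a point from world to camera coordinates). Camera axes: x right, y up, looking along -z (the intrinsics and any distortion apply to the point x, -y, -z); pixel columns grow to the right and rows downward; lengths in m; the calibration is good to about 2 mm. A picture is of the moment at which its call begins. There is no depth.
- workorder.close_job(): hands the job in, once; it reports no verdict.
The state is a dict: "time": time; "joint_positions": joint angles; "qd": joint speeds; "joint_torque": joint torques, N m; "position": TCP position; "tool_rot": TCP orientation; "ft_force": force on the tool from outside, world axes, zero at the start; "torque": the same for the moment, N m; "grip_width": opening from 0.0 (shut) to 1.0 (fully open).
Only numpy, scipy, OpenCV 4.12 (cv2) and the standard library are available. Lean on these libraries where they do the work, as an engineer would, in place of code of your own. Each camera call takes 0.05 s, during which the arm holds its last target.

TASK

One of the two bar-headed screw plugs on the gear housing has only been set on its thread and still stands proud. Grip it by its bar and turn it backward (anticlockwise seen from above) until it drops into the thread, then turn it forward (clockwise) until it is fully home, and let go. Never force it forward before it has dropped, and leave the plug that is already home as it is.

Things in the scene. Friction and masses are not known exactly. Their poses are not given: they have to be found in the camera images.
- plug_grip (a point): Brass plug that stands proud: flange 54 mm across, 8 mm thick, on it an upright bar 56 long, 14 thick, 34 mm tall. Point: centre of the bar's top, on the vertical turning axis (x along the bar, z up), 175 mm above the bench, moves with the plug. Grey housing 215 x 425 x 90 mm; along its middle line, 130 mm apart, in any order, stand this plug, the plug already home and a dark dome 35 mm high.
- plug_turn (a joint): Angle of the proud plug (rad), grows forward (clockwise from above). Starts at 0.31 to 0.66. The thread's start edge is at 0: turned back to about 0 or less (back stop at -1.05), the plug drops. Then turned forward it sinks on and is fully down from about 0.7; hard stop at 1.31. Beyond 1.0 without having dropped it is cross-threaded.
- plug_drop (a joint): How far the proud plug has sunk (m): 0 at first (flange 13 mm above its boss), 0.008 once dropped, 0.012 fully home. 0.3 kg, turns easily, sinks by its own weight: fingers loosely beside the bar (3 mm slack) turn it and let it drop; clamped, it sinks only if lowered or when the fingers open. It cannot be lifted off.
- done_plug (a joint): Angle (rad) of the other plug, of the same shape, already screwed home: its flange lies 1 mm above its boss and its bar's top is 12 mm lower than the proud one's. 0 at the start; it must not be turned.

How it is judged:
By the outcome, as a careful person would: the job done as asked, in the order asked, and still so for the second after the job is handed in, with the robot touching nothing.
It also fails if it takes over 38 s, if anything falls off the work surface, if the arm or the gripper's body presses on something with over 40 N, if the wrist force passes 120 N, or if a joint passes its speed limit or range.

## Working session

There is one attempt and no reset: what is moved stays moved. The work goes in short steps, Python scripts to look and compute and a tool call to move; the robot and the scene stay as the last step left them, time stands still between calls to the robot, and variables do not carry over. Pictures are saved under pics/ and viewed, and the job is handed in when it is done.

Besides the shell and the picture viewer there is one more tool, called after "Emit:" as a command line: name --argument value ..., lists and objects as JSON in quotes. drive_tool: Moves the arm, as the interface text tells. Its arguments: {"type":"object","properties":{"increments":{"type":"string"},"squeeze":{"type":"number"}},"required":["increments"]}

```bash
mkdir -p pics; python3 - <<'E'
from bench import ctrl,get_image
import cv2
s=ctrl.get_state();print(s, ctrl.tcp_to_grasp)
for n in ("scene","top","wrist"):
    d=get_image(n);cv2.imwrite(f"pics/{n}0.png",d["img"][:,:,::-1]);print(n,d["mtx"].tolist(),d["camera_from_world"].round(4).tolist(),[k for k in d])
E
```

```text
{'time': 0.0, 'joint_positions': array([-1.19286707,  0.32177632, -0.07008495,  1.4516556 ,  0.02261394,
        1.37079459, -0.05687966]), 'qd': array([ 1.48179223e-03, -4.09345826e-05, -3.77063485e-03,  3.46458904e-04,
       -6.30561568e-04, -1.28567826e-03,  2.90605461e-04]), 'joint_torque': array([ 3.26587924e-04, -4.91282916e+01, -4.03997898e-01, -3.12536466e+01,
       -6.40934589e-02,  4.35192743e-02,  1.79311501e-04]), 'position': array([0.23116388, 0.60692451, 0.22150157]), 'tool_rot': array([-1.36078647, -0.9361444 ,  0.93854683]), 'ft_force': array([-0.61228443, -0.80924364,  0.30935011]), 'torque': array([-0.01171213, -0.02958759, -0.04244981]), 'grip_width': 1.0006543247598623} -0.0187
scene [[444.51714265632575, 0.0, 315.201334524715], [0.0, 444.51714265632575, 244.05415174068972], [0.0, 0.0, 1.0]] [[0.0704, 0.9975, 0.0082, -0.0748], [-0.8549, 0.0561, 0.5158, 0.3996], [0.514, -0.0433, 0.8567, -1.0998], [0.0, 0.0, 0.0, 1.0]] ['img', 'mtx', 'camera_from_world']
top [[438.6383711720011, 0.0, 320.3347041150614], [0.0, 438.6383711720011, 242.04263434318395], [0.0, 0.0, 1.0]] [[0.0199, -0.9998, -0.0062, 0.028], [0.9881, 0.0187, 0.1525, -0.5744], [-0.1523, -0.0091, 0.9883, -0.7692], [0.0, 0.0, 0.0, 1.0]] ['img', 'mtx', 'camera_from_world']
wrist [[407.8632852343588, 0.0, 315.4848953135743], [0.0, 407.8632852343588, 236.27377323745065], [0.0, 0.0, 1.0]] [[0.3567, 0.9342, -0.0012, -0.6486], [-0.9064, 0.3457, -0.2428, 0.0289], [-0.2264, 0.0877, 0.9701, -0.3885], [0.0, 0.0, 0.0, 1.0]] ['img', 'mtx', 'camera_from_world']
```

View pics/top0.png

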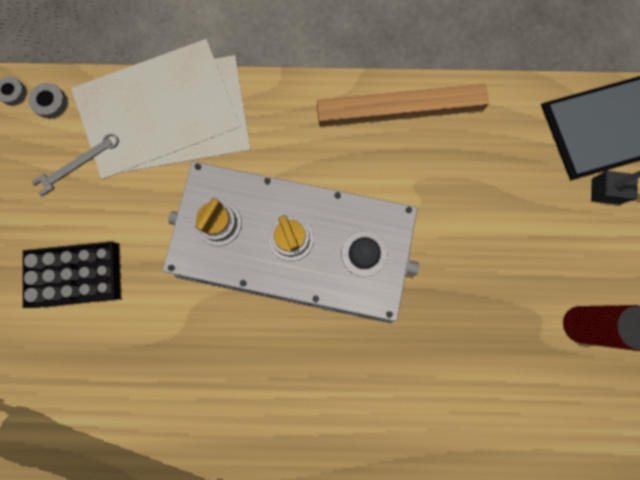

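View pics/scene0.png

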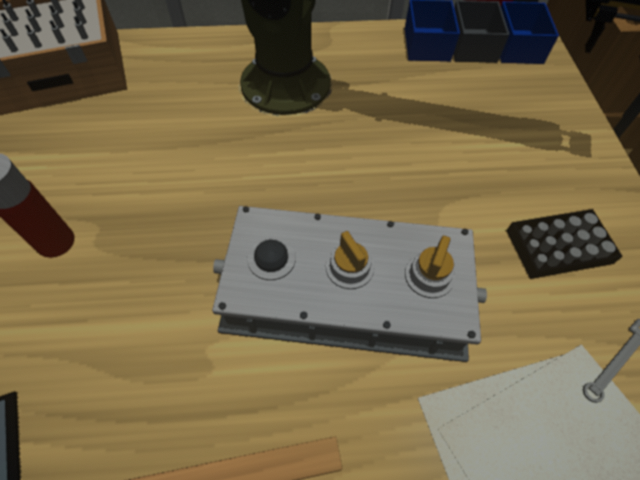

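View pics/wrist0.png

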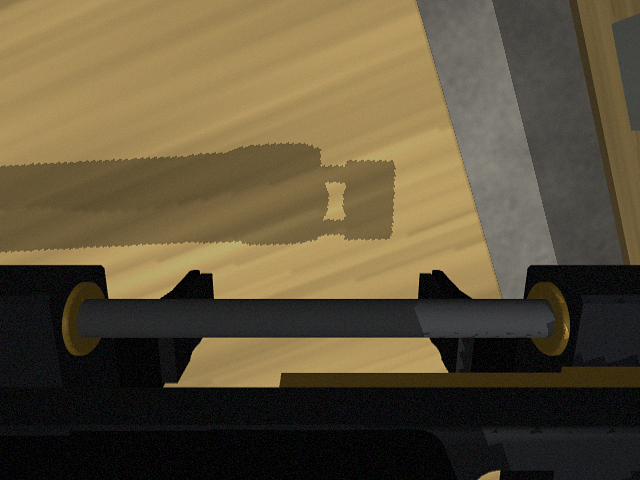

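```bash
python3 - <<'E'
import cv2,numpy as np
a=cv2.imread("pics/top0.png")[180:280,170:330];b=cv2.imread("pics/scene0.png")[215:315,310:470]
cv2.imwrite("pics/crop1.png",np.vstack([cv2.resize(a,(800,500),interpolation=2)[:, :]]));cv2.imwrite("pics/crop2.png",cv2.resize(b,(800,500),interpolation=2))
E
```

```text
(no output)
```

View pics/crop1.png

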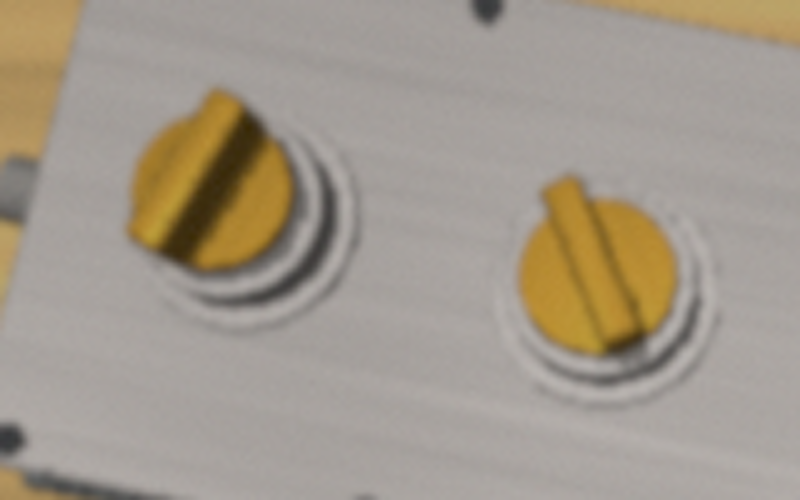

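View pics/crop2.png

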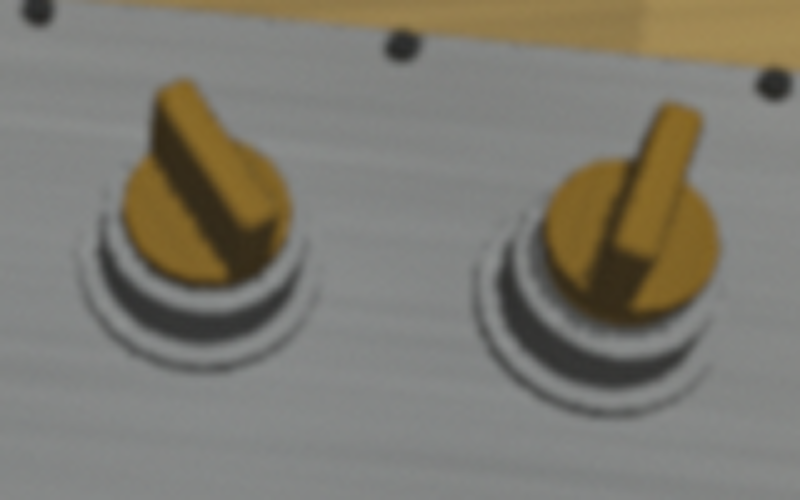

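The left plug in top (crop bar-top ends at about (224,95) and (147,233)), which is the right one in scene (ends (684,109), (636,252)), seems the proud one. I'll triangulate both bars.

```bash
cat > h.py <<'E'
import numpy as np,pickle
from bench import ctrl,get_image
def ray(d,uv):
    T=d["camera_from_world"];R=T[:3,:3];c=-R.T@T[:3,3]
    p=np.linalg.inv(d["mtx"])@[uv[0],uv[1],1]
    v=R.T@np.array([p[0],-p[1],-p[2]]);return c,v/np.linalg.norm(v)
def atz(d,uv,z):
    c,v=ray(d,uv);return c+v*(z-c[2])/v[2]
def proj(d,P):
    q=d["camera_from_world"]@np.r_[P,1];p=d["mtx"]@[q[0],-q[1],-q[2]];return p[:2]/p[2]
def tri(rs):
    A=0;b=0
    for c,v in rs:
        M=np.eye(3)-np.outer(v,v);A=A+M;b=b+M@c
    return np.linalg.solve(A,b)
E
python3 - <<'E'
from h import *
from scipy.spatial.transform import Rotation as Ro
t=get_image("top");s=get_image("scene")
T=lambda x,y:(170+x/5,180+y/5)
S=lambda x,y:(310+x/5,215+y/5)
for n,a,b in (("L",[(224,95),(147,233)],[(684,109),(636,252)]),("R",[(562,182),(622,341)],[(178,87),(257,217)])):
    for i in (0,1):
        print(n,tri([ray(t,T(*a[i])),ray(s,S(*b[i]))]).round(4))
    for z in (.163,.175):
      for d,f,q in ((t,T,a),(s,S,b)):
        e=[atz(d,f(*p),z) for p in q];m=(e[0]+e[1])/2;v=e[0]-e[1];print(z,m.round(4),np.linalg.norm(v).round(4),np.degrees(np.arctan2(v[1],v[0])).round(1))
# housing corners in top (z=.09)
for uv in ((193,163),(417,208),(396,320),(165,270)): print(atz(t,uv,.09).round(4))
for uv in ((365,253),): print("dome",atz(t,uv,.125).round(4))
st=ctrl.get_state();print(st["time"],Ro.from_rotvec(st["tool_rot"]).as_matrix().round(3))
E
```

```text
L [0.6076 0.2001 0.2285]
L [0.5861 0.239  0.1057]
0.163 [0.5994 0.22   0.163 ] 0.0506 -25.8
0.163 [0.5922 0.2222 0.163 ] 0.0541 152.3
0.175 [0.5968 0.2167 0.175 ] 0.0497 -25.8
0.175 [0.5989 0.2177 0.175 ] 0.053 152.3
R [0.5837 0.0842 0.2164]
R [0.5568 0.0977 0.092 ]
0.163 [0.5703 0.0891 0.163 ] 0.0549 22.1
0.163 [0.5737 0.0907 0.163 ] 0.0504 -158.5
0.175 [0.5682 0.0881 0.175 ] 0.0539 22.1
0.175 [0.5807 0.0889 0.175 ] 0.0494 -158.5
[0.7064 0.271  0.09  ]
[ 0.6308 -0.1308  0.09  ]
[ 0.4351 -0.0925  0.09  ]
[0.5125 0.3073 0.09  ]
dome [ 0.5443 -0.0361  0.125 ]
0.25 [[ 0.356 -0.    -0.935]
 [ 0.935 -0.001  0.356]
 [-0.001 -1.    -0.   ]]
```

Emit:
drive_tool --increments "-14 0 -30 0 0;-15 0 -30 0 0;-15 0 -30 0 0;-15 0 -30 0 0;-15 0 -30 0 0;-15 0 -30 0 0;-15 0 -30 0 0;-15 0 -30 0 0;-15 0 -30 0 0;-15 0 -30 0 0;-15 0 -30 0 0;-15 0 -30 0 0;-14 0 -30 0 0;-14 0 -30 0 0;-14 0 -30 0 0;-14 0 -30 0 0;0 0 0 6 0;0 0 0 0 0;0 0 0 0 0"

```text
time: 2.62
position: [0.5959, 0.2178, 0.2225]
tool_rot: [-1.394, -0.86, 0.86]
ft_force: [-0.2, -0.3, 0.3]
grip_width: 0.996
```

```bash
python3 - <<'E'
from h import *
import cv2
from scipy.spatial.transform import Rotation as Ro
st=ctrl.get_state();print(st["time"],st["position"],Ro.from_rotvec(st["tool_rot"]).as_matrix().round(3),st["joint_positions"].round(2),st["ft_force"])
for n in ("scene","top","wrist"):
    d=get_image(n);pickle.dump(d,open(n+".pkl","wb"));cv2.imwrite(f"pics/{n}1.png",d["img"][:,:,::-1])
E
```

```text
2.625 [0.59586832 0.21779356 0.22248735] [[ 0.449 -0.    -0.894]
 [ 0.894  0.     0.449]
 [ 0.    -1.     0.   ]] [-0.6   0.29  0.26  1.5  -0.08  1.36  0.77] [-0.16163799 -0.32743769  0.29269187]
```

View pics/wrist1.png

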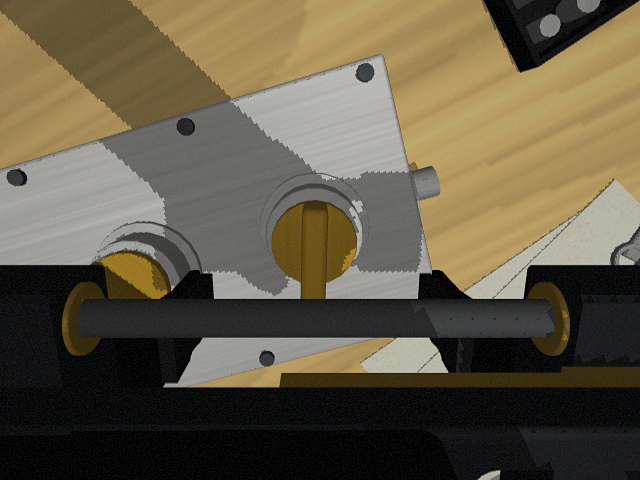

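View pics/scene1.png

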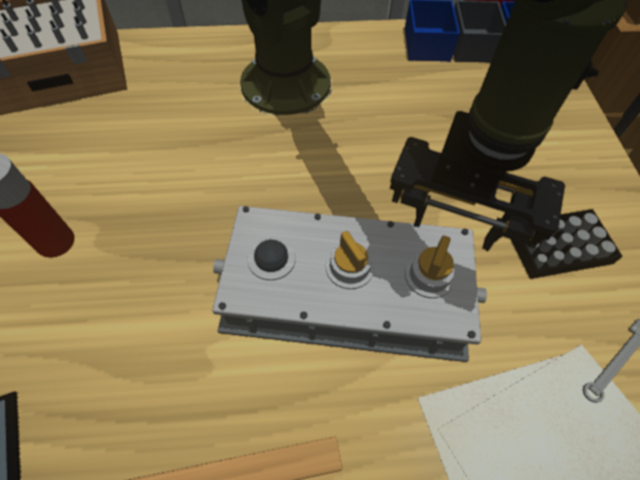

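```bash
python3 - <<'E'
import cv2
b=cv2.imread("pics/wrist1.png")[180:300,240:400]
cv2.imwrite("pics/crop3.png",cv2.resize(b,(800,600),interpolation=2))
E
```

```text
(no output)
```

View pics/crop3.png

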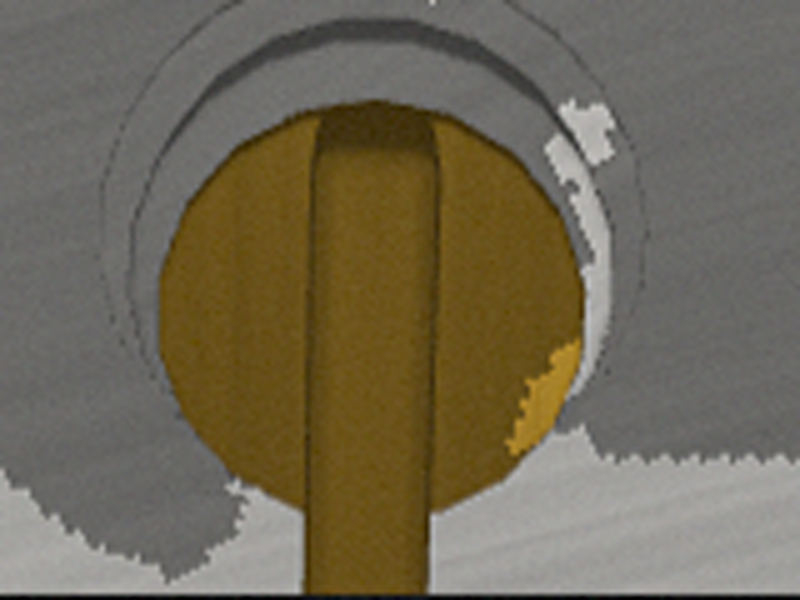

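```bash
python3 - <<'E'
from h import *
d=pickle.load(open("wrist.pkl","rb"))
f=lambda x,y:(240+x/5,180+y/5)
st=ctrl.get_state();tx=np.array([.449,.894,0]);tz=np.array([-.894,.449,0]);p=st["position"]
def loc(P): return ((P-p)@tx*1000).round(1),((P-p)@tz*1000).round(1)
for n,uv,z in (("far",(376,150),.175),("near",(366,588),.175),("flL",(160,300),.141),("flR",(583,300),.141),("fltop",(378,100),.141)):
    P=atz(d,f(*uv),z);print(n,P.round(4),loc(P))
for P in ((.5979,.2172,.175),):print(loc(np.array(P)))
E
```

```text
far [0.571  0.2295 0.175 ] (np.float64(-0.7), np.float64(27.6))
near [0.6141 0.2065 0.175 ] (np.float64(-1.9), np.float64(-21.2))
flL [0.5813 0.1945 0.141 ] (np.float64(-27.3), np.float64(2.7))
flR [0.6048 0.241  0.141 ] (np.float64(24.8), np.float64(2.6))
fltop [0.5712 0.2296 0.141 ] (np.float64(-0.4), np.float64(27.5))
(np.float64(0.4), np.float64(-1.9))
```

Emit:
drive_tool --increments "-0.8 20 -0.5 1 0;0 20 0 0 60;0 18 0 0 120;0 15 0 0 150;0 0 0 0 160;0 0 0 0 160;0 0 0 0 160;0 0 0 0 160" --squeeze 5

```text
time: 3.78
position: [0.5968, 0.2163, 0.1503]
tool_rot: [-1.401, -0.845, 0.843]
ft_force: [0.2, 0.9, -0.7]
grip_width: 0.389
```

```bash
python3 - <<'E'
from h import *
import cv2
st=ctrl.get_state();print(st["time"],st["grip_width"]*87)
d=get_image("wrist");pickle.dump(d,open("wrist.pkl","wb"));cv2.imwrite(f"pics/wrist2.png",d["img"][:,:,::-1])
E
```

```text
3.775 33.866167918648394
```

View pics/wrist2.png

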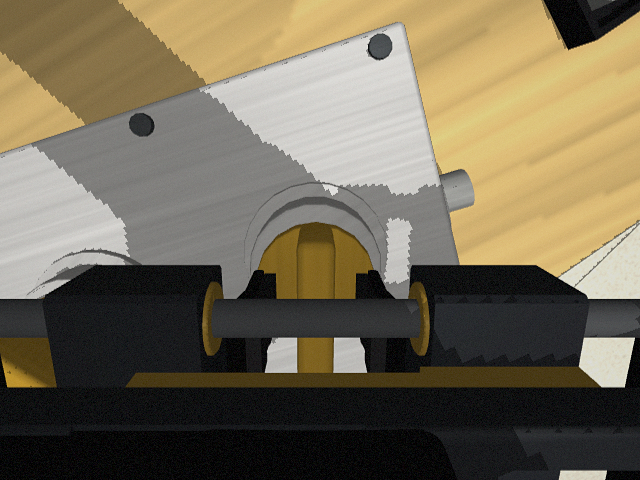

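Emit:
drive_tool --increments "0 3 0 0 180;0 0 0 0 200;0 0 0 0 205;0 0 0 0 205;0 0 0 0 205;0 0 0 0 205"

```text
time: 4.58
position: [0.5964, 0.2161, 0.1466]
tool_rot: [-1.401, -0.844, 0.844]
ft_force: [0.1, 0.1, 0.5]
grip_width: 0.196
```

Emit:
drive_tool --increments "0 0 0 -5 205;0 0 0 -5 205;0 0 0 -5 205;0 0 0 -5 205;0 0 0 -5 205;0 0 0 -5 205;0 0 0 -5 205;0 0 0 -5 205;0 0 0 -5 205;0 0 0 -5 205;0 0 0 0 205;0 0 0 0 205"

```text
time: 6.08
position: [0.5962, 0.2164, 0.1466]
tool_rot: [-1.001, -1.487, 1.487]
ft_force: [0.3, 1.0, -0.1]
grip_width: 0.198
```

```bash
python3 - <<'E'
from h import *
import cv2
st=ctrl.get_state();print(st["time"],st["grip_width"]*87,st["torque"],st["joint_positions"])
for n in ("wrist","scene","top"):
    d=get_image(n);pickle.dump(d,open(n+".pkl","wb"));im=d["img"][:,:,::-1];cv2.imwrite(f"pics/{n}3.png",im)
    if n=="scene": cv2.imwrite("pics/crop4.png",cv2.resize(im[195:315,310:470],(800,600),interpolation=2))
E
```

```text
6.075 17.240412217460307 [0.28551976 0.09482678 0.03586266] [-0.4984248   0.33068616  0.1342149   1.59564856 -0.04680529  1.21832139
  1.60102602]
```

View pics/wrist3.png

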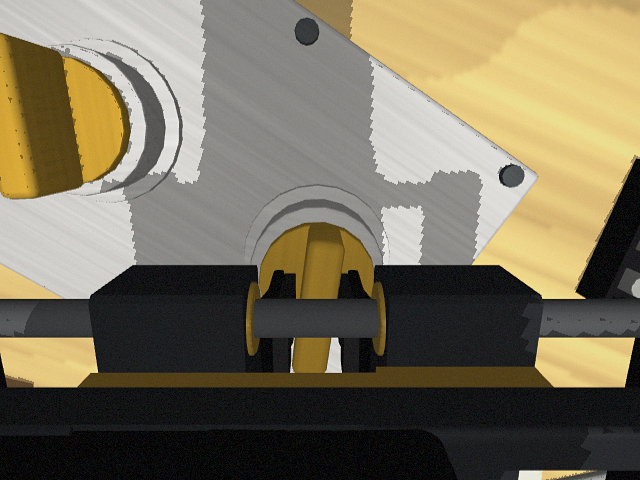

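View pics/crop4.png

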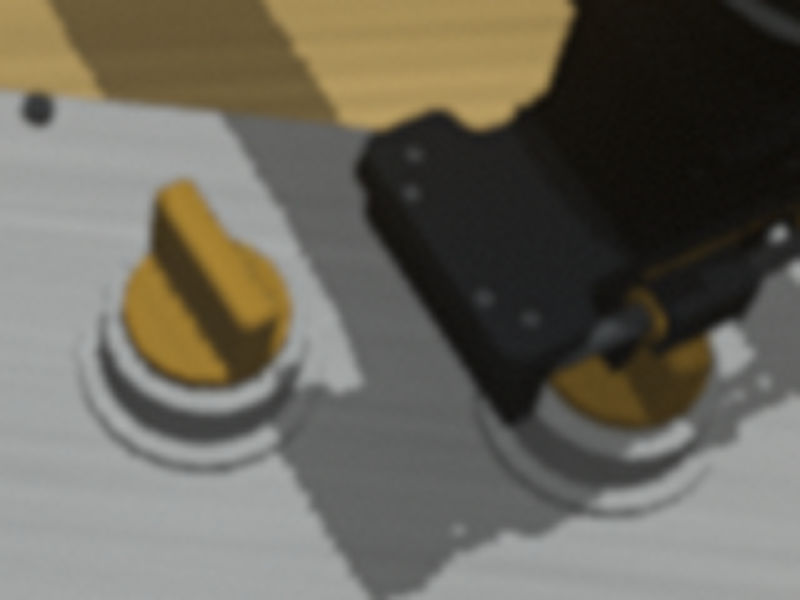

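Emit:
drive_tool --increments "0 0 0 -5 205;0 0 0 -5 205;0 0 0 0 205;0 0 0 0 205"

```text
time: 6.72
position: [0.5963, 0.2165, 0.1466]
tool_rot: [-0.89, -1.609, 1.608]
ft_force: [-0.6, 2.4, -0.4]
grip_width: 0.196
```

```bash
python3 - <<'E'
from h import *
import cv2
st=ctrl.get_state();print(st["time"],st["grip_width"]*87,st["torque"],st["position"])
ims={}
for n in ("wrist","scene","top"):
    d=get_image(n);pickle.dump(d,open(n+".pkl","wb"));im=d["img"][:,:,::-1];cv2.imwrite(f"pics/{n}4.png",im);ims[n]=im
    # predicted flange bottom/top-edge rim for drop 0 / 8 mm
    T=np.linspace(0,2*np.pi,72)
    big=cv2.resize(im,None,fx=5,fy=5,interpolation=2)
    c=np.array([.5965,.2168])
    for dz,col in ((0,(0,0,255)),(.008,(0,255,0))):
        pts=np.array([proj(d,(c[0]+.027*np.cos(a),c[1]+.027*np.sin(a),.141-dz)) for a in T])
        cv2.polylines(big,[((pts+.5)*5).astype(int)],True,col,1)
    m=proj(d,(*c,.141));x=int(np.clip(m[0]-80,0,480));y=int(np.clip(m[1]-60,0,360))
    cv2.imwrite(f"pics/ov_{n}.png",big[y*5:y*5+600,x*5:x*5+800])
E
```

```text
6.725 17.09231988974248 [ 0.54195137  0.12883455 -0.04570071] [0.5962866  0.2164604  0.14658454]
```

View pics/ov_wrist.png

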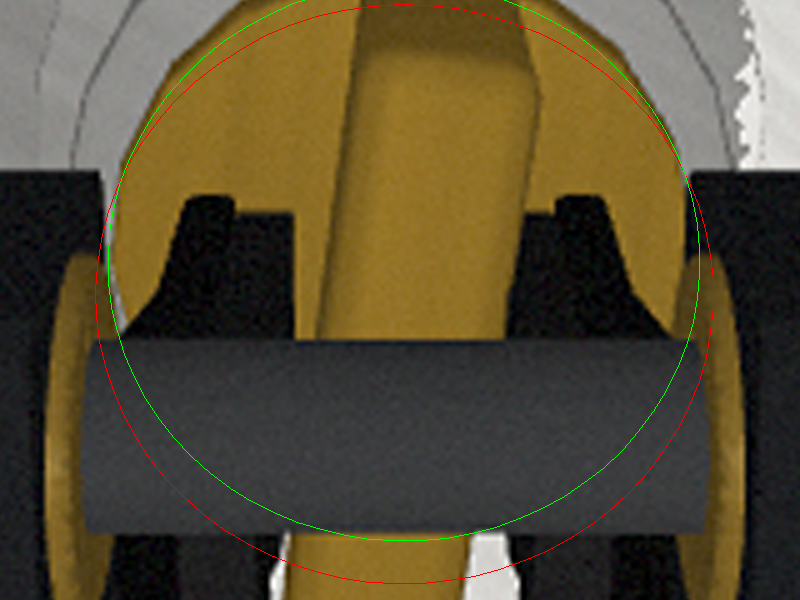

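View pics/ov_scene.png

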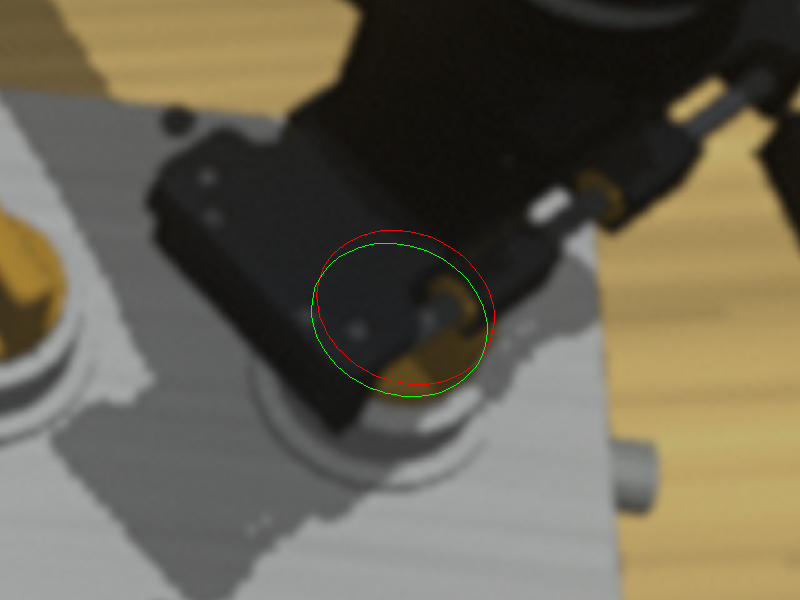

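```bash
python3 - <<'E'
from h import *
d=pickle.load(open("wrist.pkl","rb"))
m=proj(d,(.5965,.2168,.141));x=int(np.clip(m[0]-80,0,480));y=int(np.clip(m[1]-60,0,360))
e=[atz(d,(x+u/5,y+v/5),.167) for u,v in ((452,62),(412,330),(377,570))]
for q in (0,1):
  v=e[q]-e[2];print(e[q].round(4),np.degrees(np.arctan2(v[1],v[0])))
from scipy.spatial.transform import Rotation as Ro
R=Ro.from_rotvec(ctrl.get_state()["tool_rot"]).as_matrix();print("tool z heading",np.degrees(np.arctan2(R[1,2],R[0,2])))
E
```

```text
[0.5703 0.2044 0.167 ] -155.69378628170455
[0.5892 0.2129 0.167 ] -155.60187810213827
tool z heading -147.87741191649474
```

Emit:
drive_tool --increments "0 6 0 0 205;0 0 0 5 205;0 0 0 5 205;0 0 0 5 205;0 0 0 5 205;0 0 0 5 205;0 0 0 5 205;0 0 0 5 205;0 0 0 5 205;0 0 0 5 205;0 0 0 5 205;0 0 0 5 205;0 0 0 5 205;0 0 0 0 205;0 0 0 0 205"

```text
time: 8.75
position: [0.5964, 0.2156, 0.1403]
tool_rot: [-1.401, -0.845, 0.845]
ft_force: [0.1, 1.2, -0.4]
grip_width: 0.194
```

Emit:
drive_tool --increments "0 0 0 5 205;0 0 0 5 205;0 0 0 5 205;0 0 0 5 205;0 0 0 5 205;0 0 0 5 205;0 0 0 3 205;0 0 0 0 205;0 0 0 0 205"

```text
time: 9.88
position: [0.5965, 0.2156, 0.1407]
tool_rot: [-1.534, -0.4, 0.4]
ft_force: [-0.3, -0.4, -0.4]
grip_width: 0.198
```

```bash
cat > ov.py <<'E'
from h import *
import cv2,sys
tag=sys.argv[1]
from scipy.spatial.transform import Rotation as Ro
st=ctrl.get_state();print(st["time"],st["grip_width"]*87,st["torque"],st["position"])
R=Ro.from_rotvec(st["tool_rot"]).as_matrix();print("tool z heading",np.degrees(np.arctan2(R[1,2],R[0,2])))
for n in ("wrist","scene","top"):
    d=get_image(n);pickle.dump(d,open(n+".pkl","wb"));im=d["img"][:,:,::-1];cv2.imwrite(f"pics/{n}{tag}.png",im)
    T=np.linspace(0,2*np.pi,72)
    big=cv2.resize(im,None,fx=5,fy=5,interpolation=2)
    c=np.array([.5965,.2168])
    for dz,col in ((0,(0,0,255)),(.008,(0,255,0)),(.012,(255,0,0))):
        pts=np.array([proj(d,(c[0]+.027*np.cos(a),c[1]+.027*np.sin(a),.141-dz)) for a in T])
        cv2.polylines(big,[((pts+.5)*5).astype(int)],True,col,1)
    m=proj(d,(*c,.141));x=int(np.clip(m[0]-80,0,480));y=int(np.clip(m[1]-60,0,360));print(n,x,y)
    cv2.imwrite(f"pics/ov_{n}{tag}.png",big[y*5:y*5+600,x*5:x*5+800])
E
python3 ov.py 5
```

```text
9.875 17.21953381687845 [-0.02903811 -0.03186765  0.02613051] [0.59654185 0.21557083 0.14068627]
tool z heading 119.20642547935773
wrist 237 231
scene 355 200
top 132 157
```

View pics/ov_wrist5.png

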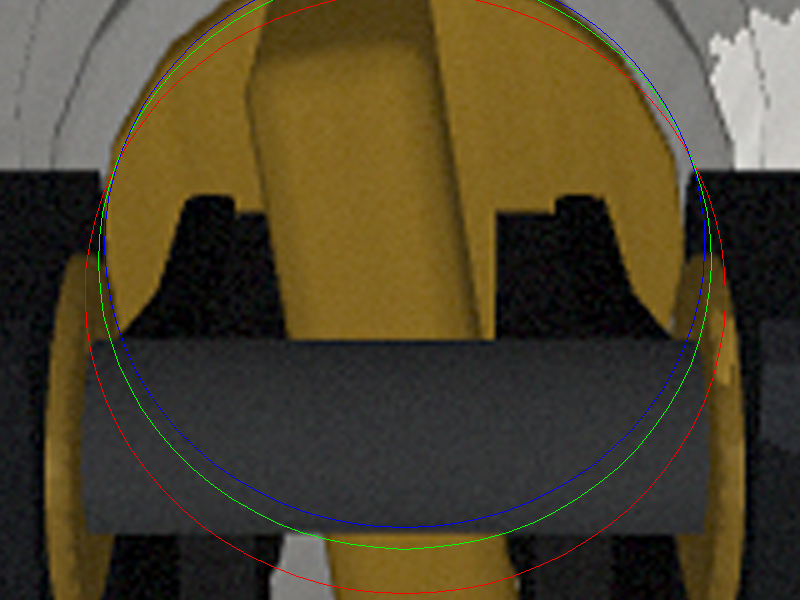

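View pics/ov_scene5.png

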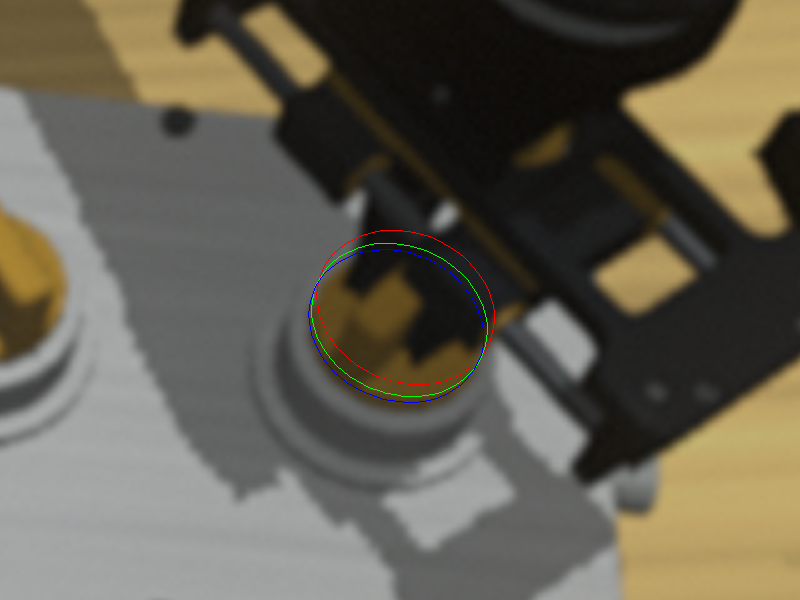

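```bash
python3 - <<'E'
from h import *
d=pickle.load(open("wrist.pkl","rb"))
x,y=237,231
e=[atz(d,(x+u/5,y+v/5),.163) for u,v in ((342,72),(383,330),(425,570))]
for q in (0,1):
  v=e[q]-e[2];print(e[q].round(4),np.degrees(np.arctan2(v[1],v[0])))
E
```

```text
[0.5799 0.2375 0.163 ] 127.94632642938488
[0.5919 0.2218 0.163 ] 128.36793607437505
```

Emit:
drive_tool --increments "0 0 0 4 205;0 0 0 4 205;0 0 0 0 205;0 0 0 0 205;0 0 0 0 205"

```text
time: 10.65
position: [0.5964, 0.2159, 0.1406]
tool_rot: [-1.551, -0.29, 0.29]
ft_force: [-0.8, -0.7, 0.7]
grip_width: 0.198
```

```bash
python3 ov.py 6; python3 -c "
from bench import ctrl;print(ctrl.get_state()['ft_force'])"
```

```text
10.65 17.21901031014188 [-0.19343345  0.11393324  0.05858224] [0.59637856 0.21591239 0.14060318]
tool z heading 111.1914525520447
wrist 237 232
scene 355 200
top 132 157
[-0.9257875  -1.07621039 -0.25558611]
```

View pics/ov_wrist6.png

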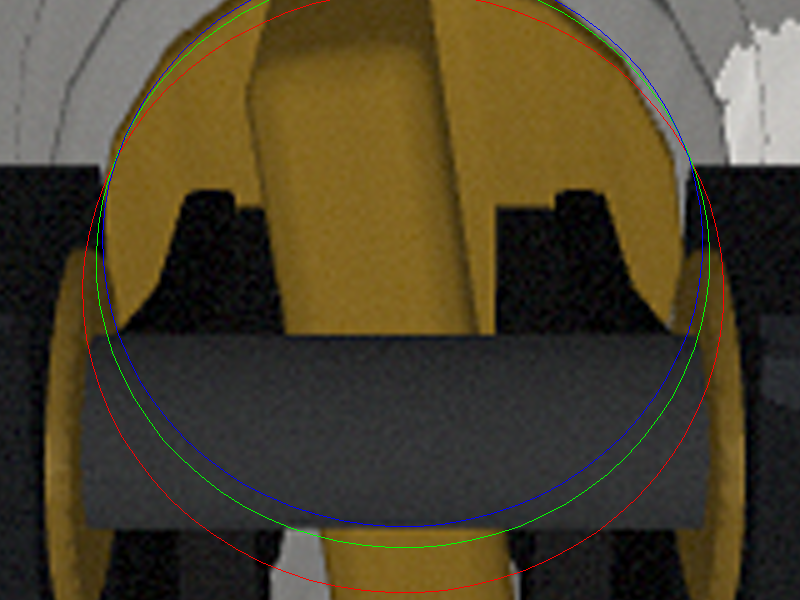

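Emit:
drive_tool --increments "0 0 0 0 150;0 0 0 0 120;0 0 0 0 120;0 -15 0 0 120;0 -25 0 0 120;0 -30 0 0 120;0 -30 0 0 120;-40 -20 40 0 120;-50 0 50 0 120;-50 0 50 0 120;0 0 0 0 120;0 0 0 0 120"

```text
time: 12.3
position: [0.431, 0.2893, 0.2618]
tool_rot: [-1.551, -0.291, 0.288]
ft_force: [0.1, -0.1, -0.3]
grip_width: 0.528
```

```bash
python3 ov.py 7
```

```text
12.3 45.9346464183683 [-0.07432626  0.00140889  0.00709164] [0.43103946 0.28926879 0.26184361]
tool z heading 111.1513523161833
wrist 398 326
scene 355 200
top 132 157
```

View pics/scene7.png

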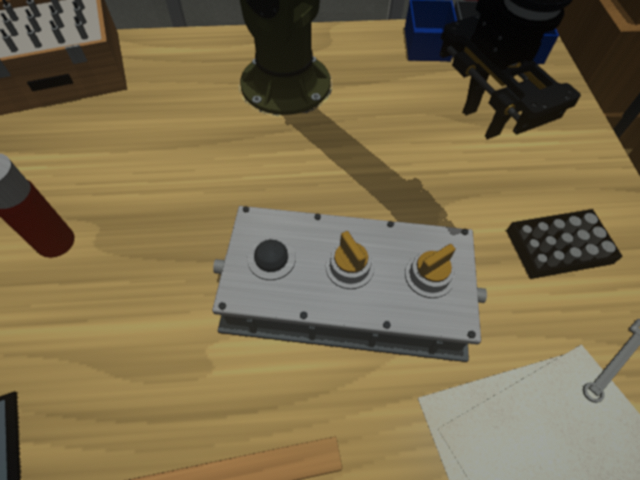

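View pics/ov_scene7.png

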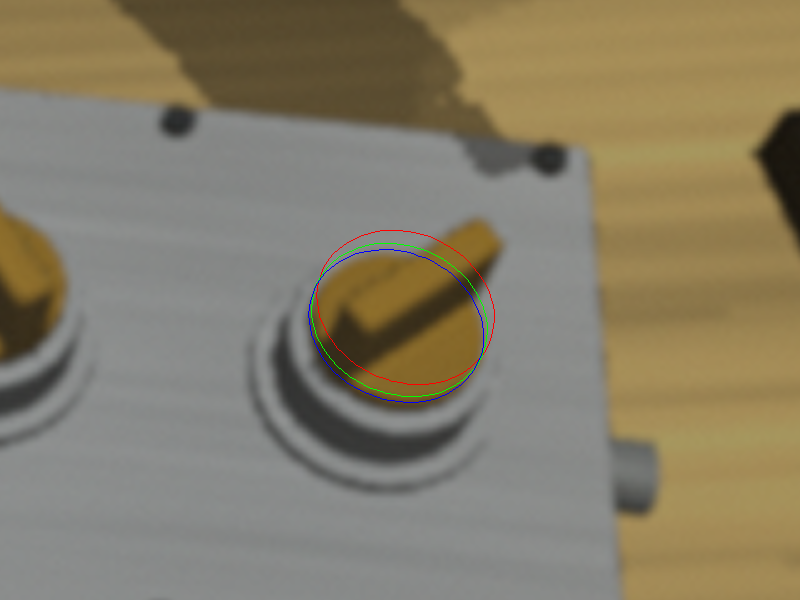

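View pics/top7.png

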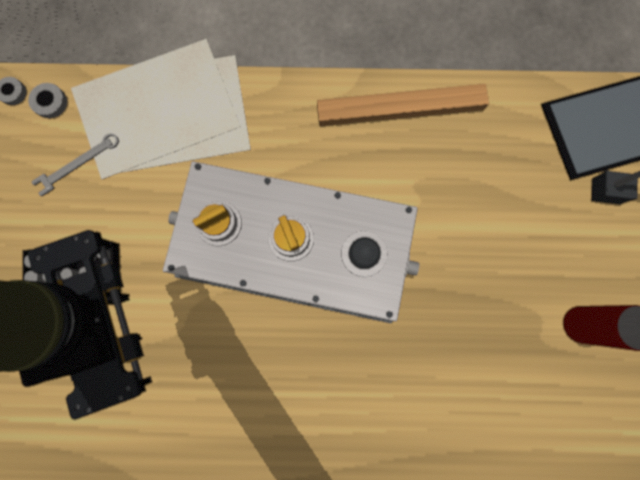

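```bash
python3 - <<'E'
import cv2,numpy as np
a=cv2.imread("pics/top7.png")[180:280,170:330];b=cv2.imread("pics/scene7.png")[215:315,310:470]
cv2.imwrite("pics/crop8.png",cv2.resize(a,(800,500),interpolation=2));cv2.imwrite("pics/crop9.png",cv2.resize(b,(800,500),interpolation=2))
# yellow mask extents of flange for both
for f,box in (("top7",(170,180,330,280)),("top0",(170,180,330,280)),("scene7",(310,215,470,315)),("scene0",(310,215,470,315))):
    im=cv2.imread(f"pics/{f}.png").astype(int);x0,y0,x1,y1=box;c=im[y0:y1,x0:x1]
    m=((c[...,2]-c[...,0])>40).astype(np.uint8);n,l,s,ce=cv2.connectedComponentsWithStats(m)
    print(f,[(s[i].tolist(),ce[i].round(1).tolist()) for i in range(1,n) if s[i][4]>200])
E
```

```text
top7 [([0, 0, 17, 33, 403], [6.0, 13.7]), ([116, 0, 44, 9, 217], [144.0, 2.6]), ([22, 24, 38, 31, 830], [42.5, 39.2]), ([103, 35, 33, 36, 845], [118.6, 53.7])]
top0 [([0, 0, 17, 33, 399], [6.0, 13.6]), ([117, 0, 43, 9, 214], [144.3, 2.6]), ([25, 18, 34, 36, 858], [41.7, 37.2]), ([103, 35, 33, 36, 844], [118.7, 53.8])]
scene7 [([27, 0, 133, 14, 910], [113.7, 4.0]), ([32, 16, 26, 35, 367], [45.2, 32.6]), ([108, 29, 37, 25, 430], [124.9, 40.7]), ([25, 31, 21, 26, 309], [33.5, 45.1]), ([114, 45, 28, 21, 338], [129.6, 56.7])]
scene0 [([27, 0, 133, 14, 976], [113.7, 4.2]), ([32, 16, 26, 35, 366], [45.2, 32.5]), ([109, 21, 35, 42, 845], [127.5, 43.2]), ([25, 31, 21, 26, 303], [33.5, 45.2])]
```

View pics/crop8.png

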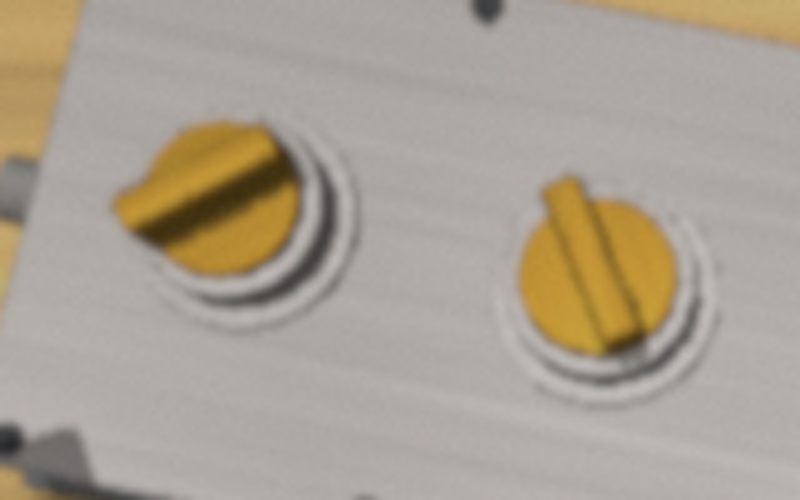

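View pics/crop9.png

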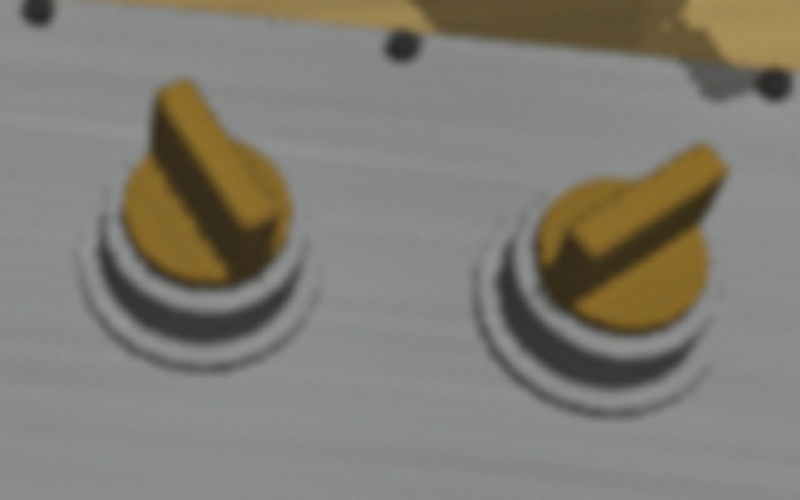

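```bash
python3 - <<'E'
import cv2,numpy as np
from h import *
d=pickle.load(open("scene.pkl","rb"))
for nm,c in (("ours",(.5965,.2165)),("done",(.5712,.0893))):
  for f in ("scene0","scene7"):
    im=cv2.cvtColor(cv2.imread(f"pics/{f}.png"),cv2.COLOR_BGR2LAB).astype(np.float32)
    b=im[...,2]-128; L=im[...,0]
    # line in image: project points at axis, direction away from robot
    p=proj(d,(*c,.12)); q=proj(d,(*c,.09)); 
    out=[]
    for off in (4,8,10):
      col=int(round(p[0]))+off
      pr=b[int(p[1])-5:int(p[1])+45,col]; i=np.where(pr>12)[0].max()
      e=i+(pr[i]-12)/(pr[i]-pr[i+1])+int(p[1])-5
      Lp=L[int(e)+3:int(e)+30,col]; k=np.diff(Lp)
      out.append((round(float(e),2),int(e)+3+int(np.argmax(k))))
    print(nm,f,out)
T=lambda x,y:(170+x/5,180+y/5); S=lambda x,y:(310+x/5,215+y/5)
t=pickle.load(open("top.pkl","rb"))
a=[(262,138),(127,212)];e=[(708,155),(588,242)]
print(np.mean([tri([ray(t,T(*np.mean(a,0))),ray(d,S(*np.mean(e,0)))])],0))
E
```

```text
ours scene0 [(279.0, 291), (278.17, 290), (277.5, 289)]
ours scene7 [(281.0, 291), (280.57, 290), (280.0, 289)]
done scene0 [(271.62, 282), (269.33, 281), (268.67, 281)]
done scene7 [(271.75, 282), (269.75, 281), (268.75, 281)]
[0.59658919 0.21816763 0.1594361 ]
```

View pics/wrist7.png

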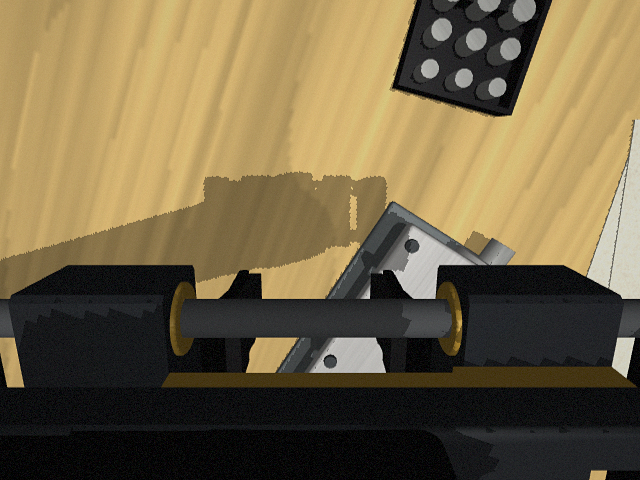

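Emit:
drive_tool --increments "20 0 -28 0 120;20 0 -28 0 120;20 0 -28 0 120;20 0 -28 0 120;20 0 -28 0 120;20 0 -28 0 120;20 0 -28 0 120;20 0 -28 0 120;0 0 0 -9.5 120;0 0 0 -9.5 120;0 0 0 -9.5 120;0 0 0 -9.5 120;0 0 0 -9.5 120;0 0 0 -9.5 120;0 0 0 0 120;0 0 0 0 120"

```text
time: 14.45
position: [0.6608, 0.1375, 0.2603]
tool_rot: [-1.302, -1.052, 1.053]
ft_force: [0.4, -0.7, -0.3]
grip_width: 0.526
```

```bash
python3 ov.py 8
```

```text
14.45 45.72644349761132 [0.00343992 0.01132857 0.01294903] [0.66075719 0.1375168  0.2602785 ]
tool z heading 167.92905059995732
wrist 333 52
scene 355 200
top 132 157
```

View pics/wrist8.png

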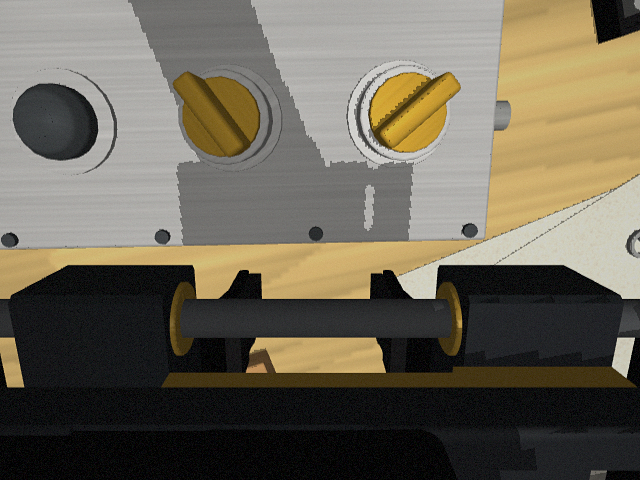

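```bash
python3 - <<'E'
import cv2,numpy as np
im=cv2.imread("pics/wrist8.png")
a=cv2.resize(im[50:180,160:290],(400,400),interpolation=2);b=cv2.resize(im[50:180,340:470],(400,400),interpolation=2)
cv2.imwrite("pics/crop10.png",np.hstack([a,b]))
E
```

View pics/crop10.png

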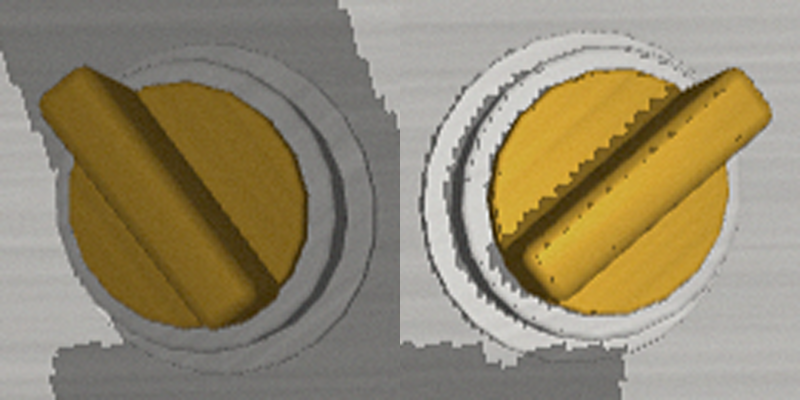

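```bash
cat > fit.py <<'E'
import cv2
from h import *
from scipy.optimize import least_squares
d=pickle.load(open("wrist.pkl","rb"))
im=d["img"].astype(np.float32);hue=(im[...,0]-im[...,2])/(im.sum(2)+1)  # saturation-like
hue=cv2.GaussianBlur(hue,(3,3),0.7)
# image profiles along rays; edge = half level crossing
def edges(cu,cv,rmax,bar):
    P=[]
    for a in np.radians(np.arange(0,360,3)):
        r=np.arange(25,55,.25);u=cu+r*np.cos(a);v=cv+r*np.sin(a)
        h=cv2.remap(hue,u.astype(np.float32)[None],v.astype(np.float32)[None],1)[0]
        k=np.where((h[:-1]>.12)&(h[1:]<=.12))[0]
        if len(k):P.append((u[k[0]],v[k[0]]))
    return np.array(P)
for nm,(cu,cv),c0 in (("done",(220,117),(.571,.089)),("ours",(409,112),(.5965,.2165))):
    P=edges(cu,cv,50,None)
    def res(q):
        t=np.linspace(0,2*np.pi,181)
        C=np.array([proj(d,(q[0]+.027*np.cos(a),q[1]+.027*np.sin(a),q[2])) for a in t])
        return np.array([np.linalg.norm(C-p,axis=1).min()*np.sign(1) for p in P])
    def sres(q):
        # signed: back-project point to plane and radius
        return np.array([(np.linalg.norm(atz(d,p,q[2])[:2]-q[:2])-.027)*1000 for p in P])
    q=np.array([*c0,.129])
    o=least_squares(sres,q,loss="soft_l1",f_scale=.15,x_scale=[.01,.01,.01])
    r=sres(o.x);ok=abs(r)<.4
    P=P[ok];o=least_squares(sres,o.x,x_scale=[.01,.01,.01]);
    print(nm,o.x.round(4),len(P),np.std(sres(o.x)).round(3))
E
python3 fit.py
```

```text
done [0.5713 0.0889 0.1271] 91 0.179
ours [0.5956 0.2158 0.1263] 88 0.193
```

```bash
python3 -c "
from bench import workorder;print(workorder.close_job())"
```

```text
the job is handed in; nothing more can be done
None
```

The proud plug (the outer one, at about x 0.597, y 0.217) is screwed fully home and the job is handed in, at about 14.5 s of the 38 s allowed.

**What I did:** With the fingers loosely beside the bar (17 mm opening), I turned the plug back about 52°. Two camera views showed it had dropped about 8 mm, and only then did I turn it forward, about 84° in all. It met no stop. I then opened the fingers and lifted the arm clear to 0.26 m. Force readings at the end of each move stayed under about 3 N.

**Last checks:**
- **Plug home:** a circle fit in a close wrist picture put the two flanges level, at 126.3 mm for this plug and 127.1 mm for the one already home. An earlier rough triangulation put the bar's top at about 159 mm, against 163 mm expected when home.
- **Other plug:** its outline in the top and scene pictures is the same before and after, to within about a pixel.
- **Disagreement:** one coarse edge measurement in the scene picture showed only about 2 to 2.5 pixels of sinking, which on its own would mean about 8 mm rather than 12 mm. The wrist fit is sharper, and the plug had already been turned past 0.7 rad after dropping, so I trusted those.

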